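Find the sound printing block and slide it home on the sloping board

TASK

Try the wooden handle in the sockets of the two printing blocks to find the one it enters fully, collar flush on the block (the other is blocked by a stub), and leave it standing there. Lay that block, handle and all, flat on the upper part of the sloping board, long side along the long fence but well clear of both fences, and let go so that it slides by itself snugly into the low corner. Leave the blocked block lying where it is and do not knock over the dye jar.

Things in the scene. Friction and masses are not known exactly. Their poses are not given: they have to be found in the camera images.
- block_a: hardwood textile-printing block, 160 (its x) x 58 (its y) x 45 mm high, 0.25 to 0.4 kg, flat on the table; the two blocks look alike. Origin: centre of the underside, x along its length, z up. Socket in its top at x = +50 mm. With the handle in it, grip it across the 58 mm width at x = -30 to -10 mm, to leave the gripper room beside the handle.
- block_b: hardwood textile-printing block, 160 (its x) x 58 (its y) x 45 mm high, 0.25 to 0.4 kg, flat on the table; the two blocks look alike. Origin: centre of the underside, x along its length, z up. Socket in its top at x = +50 mm. With the handle in it, grip it across the 58 mm width at x = -30 to -10 mm, to leave the gripper room beside the handle.
- block_a_socket (a point): centre of the mouth of block_a's socket, on the block's top face: a round blind hole, 24 mm diameter (1.5 mm chamfer), 37 mm deep. In one of the two blocks, which one changes, a loose 14 mm stub of an old handle fills the bottom; in the other lies only a 3 mm pad and the handle goes fully home.
- block_b_socket (a point): centre of the mouth of block_b's socket, on the block's top face: a round blind hole, 24 mm diameter (1.5 mm chamfer), 37 mm deep. In one of the two blocks, which one changes, a loose 14 mm stub of an old handle fills the bottom; in the other lies only a 3 mm pad and the handle goes fully home.
- handle: turned wooden handle, 60 g, upright in its stand. Origin: centre of the pin's lower end, z up its axis. Pin 22 mm diameter, z = 0 to 32 mm (lower 4 mm tapered to 16 mm); collar 36 mm, z = 32 to 40; round grip 28 mm, z = 40 to 82. Fully home in a block, the collar rests on the block and the origin is 13 mm above its underside; on the stub it stops at 22 mm, the collar 9 mm proud.
- stand: fixed square plywood stand, 70 x 70 x 42 mm; the handle stands in its middle in a loose 26 mm hole, 36 mm deep, collar on the stand's top. Origin: centre of the underside, z up.
- plate: fixed sloping board, slick grey face 250 mm (x) x 140 mm (y). Origin: inner low corner of the two light wooden fences, on the face, 32 mm above the table. x uphill along the long fence (the fence is at y < 0), y uphill along the short fence (at x < 0), z the face's normal. x and y each rise 15 degrees. Fences 20 mm high, 12 mm thick; upper sides open, top corner 130 mm up.
- plate_home (a point): point on the sloping face under the middle of a block that is home in the corner with its long side along the long fence: plate x = 80, y = 29, z = 0 mm. The block may lie with its socket end uphill or downhill; at the start the plate's x points within 0.4 rad of the blocks' x.
- plate_drop (a point): a good point on the sloping face to put the middle of the block's underside before letting go: plate x = 125, y = 72, z = 0 mm. The friction there is low (about 0.12), so that a wooden block that is let go slides down into the corner. Retreat along the face's normal.
- dye_jar: amber glass jar with a white lid, 60 mm diameter, 85 mm tall, standing loose on the table. Origin: centre of the underside.

How it is judged:
By the outcome, as a careful person would: the job done as asked, in the order asked, and still so for the second after the job is handed in, with the robot touching nothing.
It also fails if it takes over 72 s, if anything falls off the work surface, if the arm or the gripper's body presses on something with over 40 N, if the wrist force passes 120 N, or if a joint passes its speed limit or range.

ROBOT

A 6-joint arm with a two-finger parallel gripper is mounted at the origin on the work surface. World frame = base frame: x ahead of the robot, y to its left, z up, the work surface at z = 0. Lengths are in m, angles in rad, forces in N, time in s.
With the tool pointing down it reaches from about 0.325 to 0.875 m from the base axis. Payload 4.4 kg.
Tool frame: the origin (TCP) lies midway between the tips of the shut fingers; the grasp point (between the pads) lies r.grip_depth behind it (r.grip_depth is the distance from the TCP to the grasp point, in m); z points along the fingers, y is the line along which they close (so a half turn about z gives the same grasp; the last joint's range is limited). The gripper opens to 85 mm and grips with 20 to 120 N. Pads are 22 mm wide; open, the fingers measure 114 mm over their backs; the gripper's body (76 mm by 85 mm) begins 54 mm behind the grasp point. The pads swing forward as they close: fully open they stand 13 mm farther back than shut.
Start: joints at [1.107, 0.207, 1.542, -0, 1.393, -0.15], TCP at [0.177, 0.547, 0.231] pointing down, gripper open.
Joint ranges: [-2.73, 2.73], [-0.86, 2.22], [0.23, 2.46], [-1.11, 4.25], [0.08, 2.63], [-2.82, 2.82]. Speed limits (rad/s): [2.79, 2.79, 3.14, 3.14, 3.14, 3.14].

INTERFACE

Orientations are given as a rotation vector (axis times angle).
In Python, from workcell import r gives the robot as it stands. The module is installed in compiled form; this text tells all that it offers.
- The arm moves only by the tool jog_arm, never from a script. Its argument "plan" is a list of rows, each an object with "fingers": the finger opening in m, from 0 to 0.0854; "xyz": the shift along the tool's x, y, z in m, a list of three; "turn": the turn about the tool's z in degrees. A call has exactly 10 rows; each row is the pose to reach, as a shift and turn from the pose commanded when the call began, along the tool's axes at that moment; what a row does not reach only later rows make up. A row lasts 1/12 s, in which the tool goes at most 41.7 mm and 7.16 degrees, less where a joint would pass 70% of its speed; a pose out of reach is approached as far as the arm can. A call with a gripper value outside its range is refused whole. The fingers move at their own pace and stop on an object; "force" is the grip in N (left out, the last holds). Time passes only in rows, so rows that repeat a pose let the fingers close, or fill a call up. It gives the time, the measured TCP pose, the force, the opening and the grip force at its end, in the units of the state.
- r.get_obs(): the state, without advancing time (a new reading comes with each control period).
- r.grab_frame(name): name is "scene" or "top" or "wrist"; returns a dict with "image" (420x560x3 uint8, red, green, blue), "z_map" (420x560 float32, m along the optical axis (not along the pixel's ray), 0 where there is no reading), "fx", "fy", "cx", "cy" (pixels), "R" (3x3) and "t" (3): a world point X has camera coordinates R X + t. Camera axes: x right, y down, z forward; pixel columns grow to the right and rows downward; lengths in m; the calibration is good to about 2 mm. The wrist camera is an equidistant fisheye: a pixel r from the principal point sees the ray r / f radians off the axis. A picture is of the moment at which its call begins.
- r.finish_job(): hands the job in; it is judged then, once.
Trained networks look in the newest picture that a camera, given by its name, has taken for a name from the list of things; names that differ only in an ending like _2 or _b are one class to them, and where a whole thing is asked for, a point or a joint stands for the part that bears it (a point fixed in the world has none). Each returns a list of dicts, best first, with "p" (0 to 1); they miss things now and then, are a little off and sometimes report something else, mostly with a low value. They report only what shows in the picture. A call takes as long as a camera call.
- r.boxes_of(camera, thing): "bbox" ([left, top, width, height] in pixels, round what is visible of it).
- r.masks_of(camera, thing): "mask" (420x560 bool, what is visible of it) and "bbox" ([left, top, width, height] in pixels, round what is visible of it).
The state is a dict: "time_s": time; "joint_pos": joint angles; "joint_vel": joint speeds; "tau": joint torques, N m; "eef_pos": TCP position; "tcp_rot": TCP orientation; "contact_force": force on the tool from outside, world axes, zero at the start; "torque": the same for the moment, N m; "gripper_width": finger opening in m; "grasp_force": force on a finger pad.
Only numpy, scipy, OpenCV 4.12 (cv2) and the standard library are available. Lean on these libraries where they do the work, as an engineer would, in place of code of your own. Each camera call takes 0.05 s, during which the arm holds its last target. There are 200 camera calls.

## Working session

There is one attempt and no reset: what is moved stays moved. The work goes in short steps, Python scripts to look and compute and a tool call to move; the robot and the scene stay as the last step left them, time stands still between calls to the robot, and variables do not carry over. Pictures are saved under pics/ and viewed, at most 10 in all, crops included, and the job is handed in when it is done.

Besides the shell and the picture viewer there is one more tool, called by a JSON object that holds its "method" and its "body", one argument or row to a line. jog_arm: Moves the arm, as the interface text tells. Its arguments: {"type":"object","properties":{"plan":{"type":"array"},"force":{"type":"number"}},"required":["plan"]}

```bash
mkdir -p pics
cat > h.py <<'E'
import numpy as np, cv2
from scipy.spatial.transform import Rotation as Ro
from workcell import r
def pts(f,mask):
    v,u=np.nonzero(mask&(f["z_map"]>0)); z=f["z_map"][v,u]
    c=np.stack([(u-f["cx"])/f["fx"]*z,(v-f["cy"])/f["fy"]*z,z],1)
    return (c-f["t"])@f["R"]
E
python3 - <<'E'
from h import *
print(r.get_obs(), r.grip_depth)
ims=[]
for c in["top","scene"]:
    f=r.grab_frame(c); ims.append(f["image"])
    print(c,f["t"],f["R"].round(3).tolist())
    for t in["block_a","handle","stand","plate","dye_jar"]:
        for m in r.masks_of(c,t):
            if m["p"]<.3: continue
            P=pts(f,m["mask"]); 
            zt=np.percentile(P[:,2],95) if len(P) else 0
            Q=P[abs(P[:,2]-zt)<.006][:,:2].astype(np.float32)
            print(c,t,round(m["p"],2),m["bbox"],"n",len(P),"zt",zt.round(4),"rect",cv2.minAreaRect(Q) if len(Q)>3 else None)
cv2.imwrite("pics/a.png",cv2.resize(np.vstack(ims),(800,1200))[:, :, ::-1])
cv2.imwrite("pics/top.png",ims[0][:,:,::-1]);cv2.imwrite("pics/scene.png",ims[1][:,:,::-1])
E
```

```text
{'time_s': 0.0, 'joint_pos': array([ 1.10649660e+00,  2.07456887e-01,  1.54298732e+00, -1.40132229e-05,
        1.39349977e+00, -1.50515271e-01]), 'joint_vel': array([-1.29462076e-03,  2.90271938e-05,  1.23180369e-04, -8.41741690e-04,
        5.63555429e-04, -1.35171809e-03]), 'tau': array([ 1.77900151e-04, -3.83032250e+01, -2.91596389e+01, -1.94943436e-04,
        1.07137774e-02, -1.88718707e-05]), 'eef_pos': array([0.17715258, 0.54621659, 0.230089  ]), 'tcp_rot': array([-0.49075858, -3.10231537,  0.00352608]), 'contact_force': array([-0.46578681,  0.37985398, -0.50856566]), 'torque': array([0.02717932, 0.01499938, 0.00036499]), 'grasp_force': 0.0, 'gripper_width': 0.08523251789137973} 0.0187
top [-0.02377189  0.61220178  1.16624097] [[-0.026, -0.999, 0.022], [-0.987, 0.023, -0.159], [0.158, -0.026, -0.987]]
top block_a 0.91 [311.4, 271.1, 79.1, 30.3] n 1946 zt 0.0488 rect ((0.43694958090782166, -0.1751721203327179), (0.16042067110538483, 0.05782100930809975), 81.32278442382812)
top block_a 0.57 [307.4, 198.3, 73.1, 35.7] n 1954 zt 0.049 rect ((0.6098846197128296, -0.173114672303199
[... 1047 characters left out ...]
39)
scene handle 0.79 [163.0, 149.5, 18.1, 19.9] n 232 zt 0.0929 rect ((0.4985063970088959, -0.3745986819267273), (0.028138792142271996, 0.025626780465245247), 65.22076416015625)
scene stand 0.82 [156.1, 154.9, 35.0, 36.4] n 654 zt 0.0437 rect ((0.49905166029930115, -0.3743698298931122), (0.07289588451385498, 0.06937415897846222), 62.67936325073242)
scene plate 0.69 [322.8, 182.4, 120.2, 106.8] n 6198 zt 0.116 rect ((0.5408649444580078, 0.09521187096834183), (0.16566987335681915, 0.06678526848554611), 22.78870391845703)
scene dye_jar 0.97 [245.0, 263.0, 32.2, 45.3] n 1063 zt 0.0861 rect ((0.7376440763473511, 0.007517680525779724), (0.0494941771030426, 0.04992391914129257), 77.49956512451172)
```

View pics/top.png

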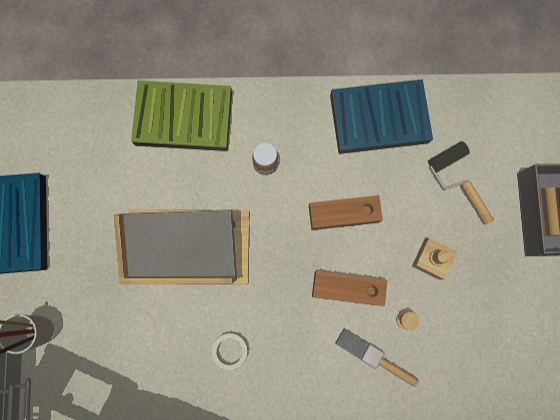

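View pics/scene.png

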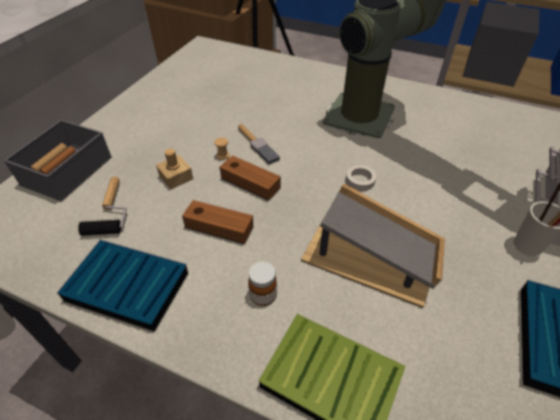

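```bash
cat >> h.py <<'E'
def go(target,ydir=None):
    """print tool-axis shift and turn from measured pose to TCP target (world), tool y along +-ydir"""
    o=r.get_obs(); R=Ro.from_rotvec(o["tcp_rot"]).as_matrix()
    s=R.T@(np.array(target)-o["eef_pos"]); t=0
    if ydir is not None:
        y=R.T@np.array([*ydir,0]); t=np.degrees(np.arctan2(-y[0],y[1])); t=(t+90)%180-90
    print("shift mm",(s*1000).round(1),"turn",round(float(t),1),"q6",o["joint_pos"][5].round(3))
E
python3 - <<'E'
from h import *
print(Ro.from_rotvec(r.get_obs()["tcp_rot"]).as_matrix().round(3).tolist())
for c in["top","scene"]:
    f=r.grab_frame(c); im=f["image"].astype(int)
    C=-f["R"].T@f["t"]
    for t in["block_a","block_a_socket"]:
      for m in r.masks_of(c,t): print(c,t,round(m["p"],2),m["bbox"])
    # sockets: dark pixels within block bbox top
    for m in r.masks_of(c,"block_a")[:2]:
        g=im.sum(2); k=cv2.erode(m["mask"].astype(np.uint8),np.ones((5,5)))>0
        v,u=np.nonzero(k&(g<0.55*np.median(g[k])))
        d=np.stack([(u-f["cx"])/f["fx"],(v-f["cy"])/f["fy"],np.ones(len(u))],1)@f["R"]
        X=C+d*((.045-C[2])/d[:,2])[:,None]
        if len(X): print("sock",np.median(X,0).round(4),len(X),np.median(u),np.median(v))
    P=pts(f,np.ones(im.shape[:2],bool)); z=f["z_map"]; vv,uu=np.nonzero(z>0)
    sat=im.max(2)-im.min(2); sat=sat[vv,uu]; br=im.sum(2)[vv,uu]
    k=(P[:,2]>.025)&(P[:,0]>.36)&(P[:,0]<.66)&(P[:,1]>-.06)&(P[:,1]<.34)&(P[:,2]<.15)&(sat<25)
    F=P[k]
    for _ in range(4):
        c0=F.mean(0); n=np.linalg.svd(F-c0,full_matrices=False)[2][2]; n*=np.sign(n[2])
        e=(F-c0)@n; F=F[abs(e)<.004]
    print("plane",n.round(4),c0.round(4),len(F))
    # plate axes: rise 15deg each -> x_p·Z=y_p·Z=sin15, from normal: uphill u, x=(u rotated -45)
    up=np.array([0,0,1])-n*n[2]; up/=np.linalg.norm(up)
    xp=Ro.from_rotvec(-n*np.pi/4).apply(up); yp=np.cross(n,xp)
    a=(F-c0)@xp;b=(F-c0)@yp
    rect=cv2.minAreaRect(np.stack([a,b],1).astype(np.float32))
    print("xp",xp.round(3),"yp",yp.round(3),rect,"ext",np.percentile(a,[.5,99.5]).round(3),np.percentile(b,[.5,99.5]).round(3))
    # origin from upper open edges
    th=rect[2]; 
    O=c0+xp*(np.percentile(a,99.7)-.25)+yp*(np.percentile(b,99.7)-.14)
    print("O",O.round(4),"drop",(O+.125*xp+.072*yp).round(4))
print("to handle"); go([.4987,-.374,.2])
E
```

```text
[[-0.951, 0.309, 0.0], [0.309, 0.951, 0.0], [-0.0, 0.0, -1.0]]
top block_a 0.89 [311.0, 268.7, 77.9, 34.1]
top block_a 0.79 [307.7, 194.1, 76.5, 34.3]
top block_a_socket 0.59 [313.5, 270.5, 74.7, 36.2]
plane [-0.2505  0.2572  0.9333] [0.5401 0.1955 0.083 ] 6524
xp [-0.046 -0.966  0.254] yp [0.967 0.021 0.254] ((-0.005803495645523071, -0.0039464980363845825), (0.2572961151599884, 0.14852704107761383), 0.8244691491127014) ext [-0.128  0.121] [-0.07  0.07]
O [0.479  0.318  0.0329] drop [0.5429 0.1987 0.0829]
scene block_a 0.82 [221.1, 153.4, 61.0, 48.0]
scene block_a 0.73 [182.1, 199.8, 72.6, 42.1]
scene block_a_socket 0.61 [217.5, 154.2, 63.5, 48.1]
sock [ 0.482 -0.15   0.045] 426 250.0 185.0
sock [ 0.6478 -0.1514  0.045 ] 530 217.0 230.0
plane [-0.2341  0.2542  0.9384] [0.5339 0.2191 0.0743] 3037
xp [-0.071 -0.967  0.244] yp [ 0.97  -0.009  0.244] ((0.01592683047056198, 0.005955316126346588), (0.26212993264198303, 0.14511620998382568), 2.149867057800293) ext [-0.107  0.146] [-0.065  0.079]
O [0.4833 0.3192 0.0345] drop [0.5443 0.1977 0.0826]
to handle
shift mm [-589.8 -776.8   31.3] turn 0.0 q6 -0.151
```

{"method": "jog_arm", "body": {
  "plan": [
    {"fingers": 0.06, "xyz": [-0.35, -0.22, 0], "turn": 70},
    {"fingers": 0.06, "xyz": [-0.35, -0.22, 0], "turn": 70},
    {"fingers": 0.06, "xyz": [-0.35, -0.22, 0], "turn": 70},
    {"fingers": 0.06, "xyz": [-0.35, -0.22, 0], "turn": 70},
    {"fingers": 0.06, "xyz": [-0.35, -0.22, 0], "turn": 70},
    {"fingers": 0.06, "xyz": [-0.35, -0.22, 0], "turn": 70},
    {"fingers": 0.06, "xyz": [-0.35, -0.22, 0], "turn": 70},
    {"fingers": 0.06, "xyz": [-0.35, -0.22, 0], "turn": 70},
    {"fingers": 0.06, "xyz": [-0.35, -0.22, 0], "turn": 70},
    {"fingers": 0.06, "xyz": [-0.35, -0.22, 0], "turn": 70}
  ]
}}

```text
time_s: 1.83
eef_pos: [0.4438, 0.2276, 0.2317]
tcp_rot: [2.189, 2.253, 0.001]
contact_force: [1.0, -0.5, 0.4]
gripper_width: 0.0602
grasp_force: 0.0
```

```bash
python3 -c "
from h import *
print(r.get_obs()['eef_pos']); go([.4987,-.374,.16],(.9885,-.151))"
```

```text
[0.44379345 0.2276055  0.23167467]
shift mm [-602.9   37.4   71.7] turn 10.3 q6 0.271
```

{"method": "jog_arm", "body": {
  "plan": [
    {"fingers": 0.06, "xyz": [-0.4, 0.025, 0], "turn": 10.3},
    {"fingers": 0.06, "xyz": [-0.4, 0.025, 0], "turn": 10.3},
    {"fingers": 0.06, "xyz": [-0.4, 0.025, 0], "turn": 10.3},
    {"fingers": 0.06, "xyz": [-0.4, 0.025, 0], "turn": 10.3},
    {"fingers": 0.06, "xyz": [-0.4, 0.025, 0], "turn": 10.3},
    {"fingers": 0.06, "xyz": [-0.4, 0.025, 0], "turn": 10.3},
    {"fingers": 0.06, "xyz": [-0.4, 0.025, 0], "turn": 10.3},
    {"fingers": 0.06, "xyz": [-0.4, 0.025, 0], "turn": 10.3},
    {"fingers": 0.06, "xyz": [-0.4, 0.025, 0], "turn": 10.3},
    {"fingers": 0.06, "xyz": [-0.4, 0.025, 0], "turn": 10.3}
  ]
}}

```text
time_s: 2.67
eef_pos: [0.4816, -0.1733, 0.2317]
tcp_rot: [2.377, 2.05, -0.001]
contact_force: [0.1, 0.6, 1.0]
gripper_width: 0.0604
grasp_force: 0.0
```

```bash
python3 -c "
from h import *
print(r.get_obs()['eef_pos']); go([.4987,-.374,.14],(.9885,-.151))"
```

```text
[ 0.48161175 -0.17332565  0.23165306]
shift mm [-195.8   46.3   92.1] turn 0.2 q6 -0.366
```

{"method": "jog_arm", "body": {
  "plan": [
    {"fingers": 0.06, "xyz": [-0.196, 0.046, 0.05], "turn": 0},
    {"fingers": 0.06, "xyz": [-0.196, 0.046, 0.05], "turn": 0},
    {"fingers": 0.06, "xyz": [-0.196, 0.046, 0.05], "turn": 0},
    {"fingers": 0.06, "xyz": [-0.196, 0.046, 0.05], "turn": 0},
    {"fingers": 0.06, "xyz": [-0.196, 0.046, 0.05], "turn": 0},
    {"fingers": 0.06, "xyz": [-0.196, 0.046, 0.05], "turn": 0},
    {"fingers": 0.06, "xyz": [-0.196, 0.046, 0.09], "turn": 0},
    {"fingers": 0.06, "xyz": [-0.196, 0.046, 0.092], "turn": 0},
    {"fingers": 0.06, "xyz": [-0.196, 0.046, 0.092], "turn": 0},
    {"fingers": 0.06, "xyz": [-0.196, 0.046, 0.092], "turn": 0}
  ]
}}

```text
time_s: 3.5
eef_pos: [0.4991, -0.3695, 0.1399]
tcp_rot: [2.375, 2.056, 0.0]
contact_force: [-0.4, 0.3, -0.1]
gripper_width: 0.0601
grasp_force: 0.0
```

Run:
```python
from h import *
print(r.get_obs()['eef_pos']); go([.4987,-.374,.058],(.9885,-.151))
f=r.grab_frame("wrist"); cv2.imwrite("pics/w1.png",f["image"][:,:,::-1])
```

```text
[ 0.49913572 -0.36948048  0.13994233]
shift mm [-4.5  0.2 81.9] turn 0.4 q6 -0.633
```

View pics/w1.png

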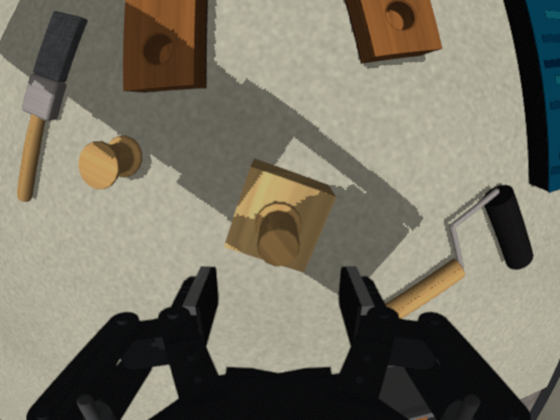

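{"method": "jog_arm", "body": {
  "plan": [
    {"fingers": 0.06, "xyz": [0, 0, 0.03], "turn": 0},
    {"fingers": 0.06, "xyz": [0, 0, 0.06], "turn": 0},
    {"fingers": 0.06, "xyz": [0, 0, 0.08], "turn": 0},
    {"fingers": 0.06, "xyz": [0, 0, 0.082], "turn": 0},
    {"fingers": 0.06, "xyz": [0, 0, 0.082], "turn": 0},
    {"fingers": 0.06, "xyz": [0, 0, 0.082], "turn": 0},
    {"fingers": 0.06, "xyz": [0, 0, 0.082], "turn": 0},
    {"fingers": 0.06, "xyz": [0, 0, 0.082], "turn": 0},
    {"fingers": 0.06, "xyz": [0, 0, 0.082], "turn": 0},
    {"fingers": 0.06, "xyz": [0, 0, 0.082], "turn": 0}
  ]
}}

```text
time_s: 4.38
eef_pos: [0.4994, -0.3703, 0.0585]
tcp_rot: [2.375, 2.054, 0.0]
contact_force: [-0.0, -0.4, 1.1]
gripper_width: 0.0601
grasp_force: 0.0
```

Run:
```python
from h import *
print(r.get_obs()['eef_pos']); go([.4987,-.374,.058],(.9885,-.151))
```

```text
[ 0.49942174 -0.37034495  0.05845296]
shift mm [-3.7 -0.2  0.5] turn 0.4 q6 -0.633
```

{"method": "jog_arm", "body": {
  "plan": [
    {"fingers": 0.06, "xyz": [-0.0037, 0, 0], "turn": 0},
    {"fingers": 0.06, "xyz": [-0.0037, 0, 0], "turn": 0},
    {"fingers": 0.02, "xyz": [-0.0037, 0, 0], "turn": 0},
    {"fingers": 0.02, "xyz": [-0.0037, 0, 0], "turn": 0},
    {"fingers": 0.02, "xyz": [-0.0037, 0, 0], "turn": 0},
    {"fingers": 0.02, "xyz": [-0.0037, 0, 0], "turn": 0},
    {"fingers": 0.02, "xyz": [-0.0037, 0, 0], "turn": 0},
    {"fingers": 0.02, "xyz": [-0.0037, 0, 0], "turn": 0},
    {"fingers": 0.02, "xyz": [-0.0037, 0, 0], "turn": 0},
    {"fingers": 0.02, "xyz": [-0.0037, 0, 0], "turn": 0}
  ],
  "force": 40
}}

```text
time_s: 5.22
eef_pos: [0.4984, -0.3735, 0.0573]
tcp_rot: [2.376, 2.055, -0.0]
contact_force: [-0.4, -0.3, 0.4]
gripper_width: 0.0274
grasp_force: 39.3
```

{"method": "jog_arm", "body": {
  "plan": [
    {"fingers": 0.02, "xyz": [0, 0, -0.02], "turn": 0},
    {"fingers": 0.02, "xyz": [0, 0, -0.04], "turn": 0},
    {"fingers": 0.02, "xyz": [0, 0, -0.06], "turn": 0},
    {"fingers": 0.02, "xyz": [0, 0, -0.07], "turn": 0},
    {"fingers": 0.02, "xyz": [0, 0, -0.07], "turn": 0},
    {"fingers": 0.02, "xyz": [0.03, 0, -0.07], "turn": 0},
    {"fingers": 0.02, "xyz": [0.06, 0, -0.07], "turn": 0},
    {"fingers": 0.02, "xyz": [0.06, 0, -0.07], "turn": 0},
    {"fingers": 0.02, "xyz": [0.06, 0, -0.07], "turn": 0},
    {"fingers": 0.02, "xyz": [0.06, 0, -0.07], "turn": 0}
  ]
}}

```text
time_s: 6.05
eef_pos: [0.5065, -0.3138, 0.1262]
tcp_rot: [-2.374, -2.055, 0.001]
contact_force: [0.6, -0.2, -0.2]
gripper_width: 0.0269
grasp_force: 40.5
```

Run:
```python
from h import *
print(r.get_obs()['eef_pos'],r.get_obs()["gripper_width"])
ims=[]
for c in["top","scene"]:
    f=r.grab_frame(c); C=-f["R"].T@f["t"]
    for m in r.masks_of(c,"block_a")[:2]:
        P=pts(f,m["mask"]); zt=np.percentile(P[:,2],90); Q=P[abs(P[:,2]-zt)<.006][:,:2].astype(np.float32)
        print(c,m["p"],cv2.minAreaRect(Q))
    for m in r.masks_of(c,"handle")[:1]:
        P=pts(f,m["mask"]); print("handle",m["p"],P[P[:,2]>np.percentile(P[:,2],60)].mean(0).round(4),m["bbox"])
    # dark socket: project predicted socket, crop
    for X in([.4294,-.225,.045],[.6135,-.2235,.045]):
        q=f["R"]@np.array(X)+f["t"]; u=q[0]/q[2]*f["fx"]+f["cx"]; v=q[1]/q[2]*f["fy"]+f["cy"]; print("proj",u.round(1),v.round(1))
        a,b=int(round(u)),int(round(v)); cr=cv2.resize(f["image"][b-25:b+26,a-25:a+26],(357,357),interpolation=cv2.INTER_NEAREST)
        cx,cy=int((u-a+25.5)*7),int((v-b+25.5)*7); cv2.drawMarker(cr,(cx,cy),(0,255,0),0,15); ims.append(cr)
cv2.imwrite("pics/s1.png",cv2.resize(np.vstack([np.hstack(ims[:2]),np.hstack(ims[2:])]),(590,590))[:,:,::-1])
go([.4294,-.225,.125]); go([.6135,-.2235,.125])
```

```text
[ 0.5065096  -0.3138063   0.12617694] 0.026850017872804013
top 0.71 ((0.43694648146629333, -0.17486950755119324), (0.16000819206237793, 0.057537347078323364), 81.2875747680664)
top 0.67 ((0.6100634932518005, -0.17344488203525543), (0.058532990515232086, 0.16055087745189667), 4.784293174743652)
handle 0.56 [0.5447 0.1323 0.1034] [112.2, 208.2, 124.8, 78.8]
proj 372.5 290.4
proj 367.6 208.5
scene 0.58 ((0.4359245300292969, -0.1754043996334076), (0.16209904849529266, 0.06158427894115448), 81.03677368164062)
scene 0.56 ((0.6086127161979675, -0.1734911948442459), (0.0617520697414875, 0.16009333729743958), 5.849408149719238)
proj 234.2 165.1
proj 198.3 210.9
shift mm [ 77.7 -89.7   2.2] turn 0.0 q6 -0.555
shift mm [105.9  92.3   2.2] turn 0.0 q6 -0.555
```

View pics/s1.png

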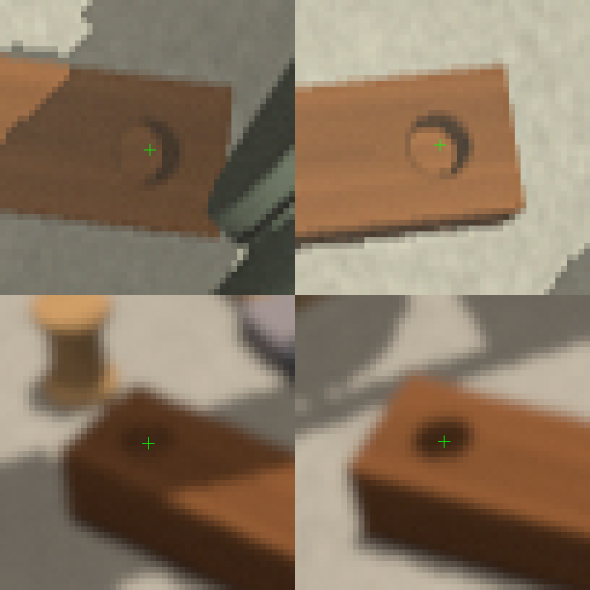

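{"method": "jog_arm", "body": {
  "plan": [
    {"fingers": 0.02, "xyz": [0.03, -0.03, 0], "turn": 0},
    {"fingers": 0.02, "xyz": [0.06, -0.06, 0], "turn": 0},
    {"fingers": 0.02, "xyz": [0.0777, -0.0897, 0.0], "turn": 0},
    {"fingers": 0.02, "xyz": [0.0777, -0.0897, 0.0], "turn": 0},
    {"fingers": 0.02, "xyz": [0.0777, -0.0897, 0.01], "turn": 0},
    {"fingers": 0.02, "xyz": [0.0777, -0.0897, 0.02], "turn": 0},
    {"fingers": 0.02, "xyz": [0.0777, -0.0897, 0.026], "turn": 0},
    {"fingers": 0.02, "xyz": [0.0777, -0.0897, 0.026], "turn": 0},
    {"fingers": 0.02, "xyz": [0.0777, -0.0897, 0.026], "turn": 0},
    {"fingers": 0.02, "xyz": [0.0777, -0.0897, 0.026], "turn": 0}
  ]
}}

```text
time_s: 7.18
eef_pos: [0.43, -0.225, 0.1013]
tcp_rot: [2.376, 2.055, 0.0]
contact_force: [0.6, 0.2, -0.4]
gripper_width: 0.0267
grasp_force: 40.6
```

Run:
```python
from h import *
go([.4294,-.225,.061])
f=r.grab_frame("wrist"); cv2.imwrite("pics/w2.png",f["image"][:,:,::-1])
```

```text
shift mm [-0.1 -0.6 40.3] turn 0.0 q6 -0.516
```

View pics/w2.png

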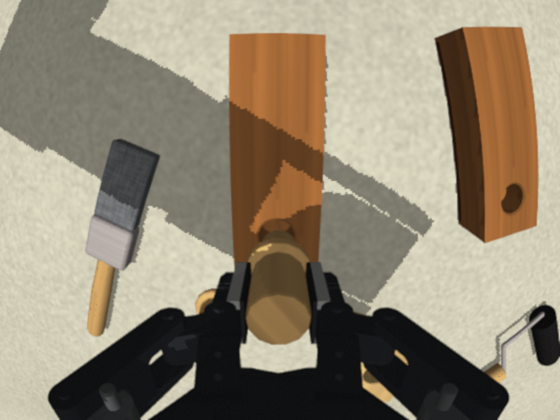

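{"method": "jog_arm", "body": {
  "plan": [
    {"fingers": 0.02, "xyz": [0, -0.0006, 0.004], "turn": 0},
    {"fingers": 0.02, "xyz": [0, -0.0006, 0.008], "turn": 0},
    {"fingers": 0.02, "xyz": [0, -0.0006, 0.012], "turn": 0},
    {"fingers": 0.02, "xyz": [0, -0.0006, 0.016], "turn": 0},
    {"fingers": 0.02, "xyz": [0, -0.0006, 0.02], "turn": 0},
    {"fingers": 0.02, "xyz": [0, -0.0006, 0.024], "turn": 0},
    {"fingers": 0.02, "xyz": [0, -0.0006, 0.028], "turn": 0},
    {"fingers": 0.02, "xyz": [0, -0.0006, 0.029], "turn": 0},
    {"fingers": 0.02, "xyz": [0, -0.0006, 0.029], "turn": 0},
    {"fingers": 0.02, "xyz": [0, -0.0006, 0.029], "turn": 0}
  ],
  "force": 30
}}

```text
time_s: 8.07
eef_pos: [0.4288, -0.2242, 0.0722]
tcp_rot: [-2.376, -2.055, 0.0]
contact_force: [-0.6, -0.2, -0.7]
gripper_width: 0.027
grasp_force: 40.6
```

{"method": "jog_arm", "body": {
  "plan": [
    {"fingers": 0.02, "xyz": [0, 0, 0.001], "turn": 0},
    {"fingers": 0.02, "xyz": [0, 0, 0.002], "turn": 0},
    {"fingers": 0.02, "xyz": [0, 0, 0.003], "turn": 0},
    {"fingers": 0.02, "xyz": [0, 0, 0.004], "turn": 0},
    {"fingers": 0.02, "xyz": [0, 0, 0.005], "turn": 0},
    {"fingers": 0.02, "xyz": [0, 0, 0.006], "turn": 0},
    {"fingers": 0.02, "xyz": [0, 0, 0.006], "turn": 0},
    {"fingers": 0.02, "xyz": [0, 0, 0.006], "turn": 0},
    {"fingers": 0.02, "xyz": [0, 0, 0.006], "turn": 0},
    {"fingers": 0.02, "xyz": [0, 0, 0.006], "turn": 0}
  ],
  "force": 30
}}

```text
time_s: 8.9
eef_pos: [0.4289, -0.2242, 0.0663]
tcp_rot: [2.376, 2.055, -0.0]
contact_force: [-0.4, -1.0, -0.6]
gripper_width: 0.0272
grasp_force: 40.6
```

{"method": "jog_arm", "body": {
  "plan": [
    {"fingers": 0.02, "xyz": [0, 0, 0.001], "turn": 0},
    {"fingers": 0.02, "xyz": [0, 0, 0.002], "turn": 0},
    {"fingers": 0.02, "xyz": [0, 0, 0.003], "turn": 0},
    {"fingers": 0.02, "xyz": [0, 0, 0.004], "turn": 0},
    {"fingers": 0.02, "xyz": [0, 0, 0.005], "turn": 0},
    {"fingers": 0.02, "xyz": [0, 0, 0.0055], "turn": 0},
    {"fingers": 0.02, "xyz": [0, 0, 0.0055], "turn": 0},
    {"fingers": 0.02, "xyz": [0, 0, 0.0055], "turn": 0},
    {"fingers": 0.02, "xyz": [0, 0, 0.0055], "turn": 0},
    {"fingers": 0.02, "xyz": [0, 0, 0.0055], "turn": 0}
  ],
  "force": 30
}}

```text
time_s: 9.73
eef_pos: [0.4289, -0.2243, 0.0608]
tcp_rot: [2.376, 2.055, -0.0]
contact_force: [0.2, -0.6, -0.0]
gripper_width: 0.0269
grasp_force: 40.6
```

{"method": "jog_arm", "body": {
  "plan": [
    {"fingers": 0.06, "xyz": [0, 0, 0], "turn": 0},
    {"fingers": 0.06, "xyz": [0, 0, 0], "turn": 0},
    {"fingers": 0.06, "xyz": [0, 0, 0], "turn": 0},
    {"fingers": 0.06, "xyz": [0, 0, 0], "turn": 0},
    {"fingers": 0.06, "xyz": [0, 0, -0.02], "turn": 0},
    {"fingers": 0.06, "xyz": [0, 0, -0.05], "turn": 0},
    {"fingers": 0.06, "xyz": [0, 0, -0.07], "turn": 0},
    {"fingers": 0.085, "xyz": [0.03, 0, -0.08], "turn": 0},
    {"fingers": 0.085, "xyz": [0.06, 0, -0.08], "turn": 0},
    {"fingers": 0.085, "xyz": [0.07, 0, -0.08], "turn": 0}
  ]
}}

```text
time_s: 10.57
eef_pos: [0.4394, -0.1527, 0.1418]
tcp_rot: [2.374, 2.056, 0.003]
contact_force: [-0.4, -0.3, -1.0]
gripper_width: 0.0854
grasp_force: 0.0
```

Run:
```python
from h import *
f=r.grab_frame("wrist"); cv2.imwrite("pics/w3.png",f["image"][:,:,::-1])
for c in["top","scene"]:
    f=r.grab_frame(c)
    for m in r.masks_of(c,"block_a")[:2]:
        P=pts(f,m["mask"]); Q=P[(P[:,2]>.04)&(P[:,2]<.054)][:,:2].astype(np.float32)
        if len(Q)>3: print(c,m["p"],cv2.minAreaRect(Q),P[:,2].max())
    P=pts(f,np.ones((420,560),bool)); k=(np.hypot(P[:,0]-.429,P[:,1]+.225)<.03)&(P[:,2]>.07)&(P[:,2]<.11)
    print("handle top", np.percentile(P[k,2],[50,80,95]).round(4),np.median(P[k][:,:2],0),k.sum())
x=np.array([-.151,-.9885]); g=np.array([.4369,-.1755])-.02*x; print(g)
go([*g,.14],(.9885,-.151))
```

```text
top 0.94 ((0.6097543835639954, -0.1738283336162567), (0.05846162885427475, 0.16077351570129395), 5.111059665679932) 0.05387535419632135
top 0.9 ((0.4469315707683563, -0.10968350619077682), (0.029810013249516487, 0.05877365916967392), 77.18682861328125) 0.05141457488030569Traceback (most recent call last):
  File "<stdin>", line 9, in <module>
    return _quantile_unchecked(
        a, q, axis, out, overwrite_input, method, keepdims, weights)
    return _ureduce(a,
                    func=_quantile_ureduce_func,
    ...<5 lines>...
                    overwrite_input=overwrite_input,
                    method=method)
    r = func(a, **kwargs)
    result = _quantile(arr,
                       quantiles=q,
    ...<2 lines>...
                       out=out,
                       weights=wgt)
    slices_having_nans = np.isnan(arr[-1, ...])
                                  ~~~^^^^^^^^^
IndexError: index -1 is out of bounds for axis 0 with size 0
```

View pics/w3.png

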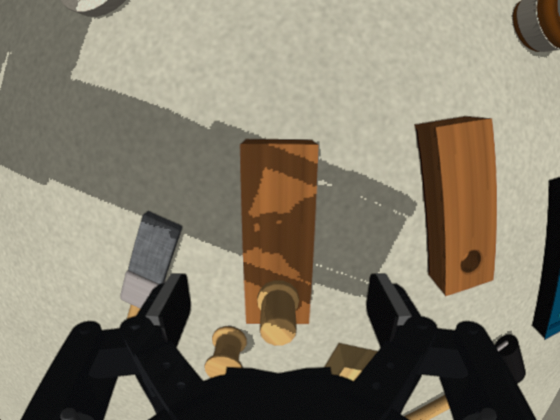

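Run:
```python
from h import *
f=r.grab_frame("scene")
for m in r.masks_of("scene","block_a")[:2]:
    P=pts(f,m["mask"]); Q=P[(P[:,2]>.04)&(P[:,2]<.051)][:,:2].astype(np.float32)
    if len(Q)>3: print(m["p"],cv2.minAreaRect(Q),P[:,2].max())
for m in r.masks_of("scene","handle")[:2]:
    P=pts(f,m["mask"]); print("handle",m["p"],np.percentile(P[:,2],[5,50,80,95,99]).round(4),np.median(P,0).round(3))
x=np.array([-.151,-.9885]); g=np.array([.4369,-.1755])-.02*x; print(g)
go([*g,.032],(.9885,-.151))
```

```text
0.9 ((0.6096236705780029, -0.17397989332675934), (0.06182637810707092, 0.16100461781024933), 4.940135955810547) 0.04923823748011961
0.71 ((0.4364203214645386, -0.1760764718055725), (0.16298507153987885, 0.060801099985837936), 81.16141510009766) 0.050278380076784736
handle 0.58 [0.0513 0.0742 0.0931 0.0958 0.0969] [ 0.438 -0.219  0.074]
handle 0.33 [0.0054 0.0427 0.0454 0.0468 0.0479] [ 0.455 -0.158  0.043]
[ 0.43992 -0.15573]
shift mm [  0.3   1.3 108.4] turn 0.4 q6 -0.382
```

Run:
```python
from h import *
x=np.array([-.151,-.9885]); w=np.array([.9885,-.151]); c=np.array([.4368,-.1757])
for cam in["scene"]:
    f=r.grab_frame(cam); P=pts(f,np.ones((420,560),bool)); a=(P[:,:2]-c)@x; b=(P[:,:2]-c)@w
    for xs in(-45,-35,-25,-15,-5,5,15):
        k=(abs(a*1000-xs)<5)&(b<-.034)&(b>-.1)&(P[:,2]>.008)&(P[:,2]<.06); print(xs,k.sum(),(b[k].max()*1000).round() if k.any() else None,P[k,2].max().round(3) if k.any() else None)
g=c-.026*x; go([*g,.013],w)
```

```text
-45 0 None None
-35 0 None None
-25 0 None None
-15 0 None None
-5 6 -93.0 0.021
5 11 -91.0 0.018
15 8 -95.0 0.018
shift mm [  6.1   1.2 127.4] turn 0.3 q6 -0.382
```

{"method": "jog_arm", "body": {
  "plan": [
    {"fingers": 0.082, "xyz": [0.006, 0.0012, 0.03], "turn": 0.3},
    {"fingers": 0.082, "xyz": [0.006, 0.0012, 0.06], "turn": 0.3},
    {"fingers": 0.082, "xyz": [0.006, 0.0012, 0.09], "turn": 0.3},
    {"fingers": 0.082, "xyz": [0.006, 0.0012, 0.11], "turn": 0.3},
    {"fingers": 0.082, "xyz": [0.006, 0.0012, 0.12], "turn": 0.3},
    {"fingers": 0.082, "xyz": [0.006, 0.0012, 0.127], "turn": 0.3},
    {"fingers": 0.05, "xyz": [0.006, 0.0012, 0.127], "turn": 0.3},
    {"fingers": 0.05, "xyz": [0.006, 0.0012, 0.127], "turn": 0.3},
    {"fingers": 0.05, "xyz": [0.006, 0.0012, 0.127], "turn": 0.3},
    {"fingers": 0.05, "xyz": [0.006, 0.0012, 0.127], "turn": 0.3}
  ],
  "force": 60
}}

```text
time_s: 11.75
eef_pos: [0.442, -0.1498, 0.0149]
tcp_rot: [2.379, 2.047, 0.001]
contact_force: [-0.1, -0.9, -0.5]
gripper_width: 0.0572
grasp_force: 65.3
```

{"method": "jog_arm", "body": {
  "plan": [
    {"fingers": 0.05, "xyz": [0, 0, -0.02], "turn": 0},
    {"fingers": 0.05, "xyz": [0, 0, -0.04], "turn": 0},
    {"fingers": 0.05, "xyz": [0, 0, -0.06], "turn": 0},
    {"fingers": 0.05, "xyz": [0, 0, -0.09], "turn": 0},
    {"fingers": 0.05, "xyz": [0, 0, -0.12], "turn": 0},
    {"fingers": 0.05, "xyz": [0, 0, -0.15], "turn": 0},
    {"fingers": 0.05, "xyz": [0, 0, -0.18], "turn": 0},
    {"fingers": 0.05, "xyz": [0, 0, -0.19], "turn": 0},
    {"fingers": 0.05, "xyz": [0, 0, -0.19], "turn": 0},
    {"fingers": 0.05, "xyz": [0, 0, -0.19], "turn": 0}
  ]
}}

```text
time_s: 12.58
eef_pos: [0.4405, -0.1488, 0.2031]
tcp_rot: [-2.381, -2.049, 0.0]
contact_force: [-0.4, -0.5, -4.2]
gripper_width: 0.0567
grasp_force: 66.5
```

Run:
```python
from h import *
o=r.get_obs(); print(o["eef_pos"],o["gripper_width"],o["contact_force"],o["torque"])
xh=np.array([-.034,-.9994]); d=np.array([.5435,.198])
go([*(d-.0347*xh),.18],(.9994,-.034))
f=r.grab_frame("scene"); cv2.imwrite("pics/s2.png",cv2.resize(f["image"][100:300,100:400],(750,500))[:,:,::-1])
```

```text
[ 0.4404931  -0.14883621  0.20313265] 0.05670909716354545 [-0.39507802 -0.47763182 -4.16402478] [ 0.17496345 -0.03336577 -0.03077651]
shift mm [392.8  46.1  23.2] turn -6.6 q6 -0.363
```

View pics/s2.png

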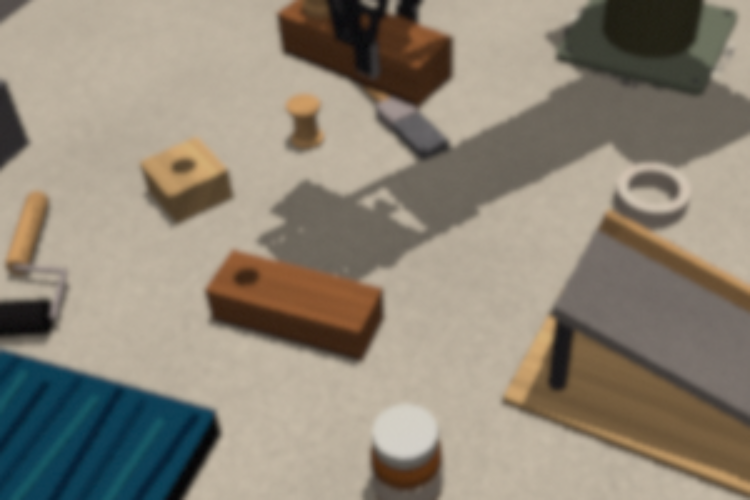

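{"method": "jog_arm", "body": {
  "plan": [
    {"fingers": 0.05, "xyz": [0.015, 0.002, 0], "turn": -0.6},
    {"fingers": 0.05, "xyz": [0.04, 0.005, 0], "turn": -1.2},
    {"fingers": 0.05, "xyz": [0.07, 0.008, 0], "turn": -2},
    {"fingers": 0.05, "xyz": [0.1, 0.012, 0], "turn": -3},
    {"fingers": 0.05, "xyz": [0.13, 0.015, 0], "turn": -4},
    {"fingers": 0.05, "xyz": [0.16, 0.019, 0], "turn": -5},
    {"fingers": 0.05, "xyz": [0.19, 0.022, 0], "turn": -6},
    {"fingers": 0.05, "xyz": [0.215, 0.025, 0], "turn": -6.6},
    {"fingers": 0.05, "xyz": [0.235, 0.0275, 0], "turn": -6.6},
    {"fingers": 0.05, "xyz": [0.245, 0.0285, 0], "turn": -6.6}
  ]
}}

```text
time_s: 13.47
eef_pos: [0.504, 0.0912, 0.2004]
tcp_rot: [-2.253, -2.182, 0.005]
contact_force: [1.0, -0.8, -4.5]
gripper_width: 0.0571
grasp_force: 66.5
```

Run:
```python
from h import *
xh=np.array([-.034,-.9994]); d=np.array([.5435,.198])
go([*(d-.0347*xh),.18],(.9994,-.034))
```

```text
shift mm [142.7  36.2  20.3] turn 0.1 q6 0.041
```

{"method": "jog_arm", "body": {
  "plan": [
    {"fingers": 0.05, "xyz": [0.015, 0.004, 0], "turn": 0},
    {"fingers": 0.05, "xyz": [0.035, 0.009, 0], "turn": 0},
    {"fingers": 0.05, "xyz": [0.06, 0.015, 0], "turn": 0},
    {"fingers": 0.05, "xyz": [0.085, 0.021, 0], "turn": 0},
    {"fingers": 0.05, "xyz": [0.11, 0.028, 0], "turn": 0},
    {"fingers": 0.05, "xyz": [0.13, 0.033, 0.005], "turn": 0},
    {"fingers": 0.05, "xyz": [0.14, 0.036, 0.012], "turn": 0},
    {"fingers": 0.05, "xyz": [0.1425, 0.036, 0.02], "turn": 0},
    {"fingers": 0.05, "xyz": [0.1425, 0.036, 0.025], "turn": 0},
    {"fingers": 0.05, "xyz": [0.1425, 0.036, 0.025], "turn": 0}
  ]
}}

```text
time_s: 14.3
eef_pos: [0.5443, 0.2282, 0.1753]
tcp_rot: [-2.258, -2.18, 0.01]
contact_force: [-0.2, -0.6, -5.0]
gripper_width: 0.0571
grasp_force: 66.5
```

Run:
```python
from h import *
xh=np.array([-.034,-.9994]); d=np.array([.5435,.198])
go([*(d-.0347*xh),.128],(.9994,-.034))
f=r.grab_frame("wrist")
g=r.grab_frame("scene"); cv2.imwrite("pics/s3.png",np.vstack([f["image"][:300],cv2.resize(g["image"][140:300,250:530],(560,320))])[:600,:,::-1])
```

```text
shift mm [ 4.6  0.5 47.3] turn -0.1 q6 0.286
```

View pics/s3.png

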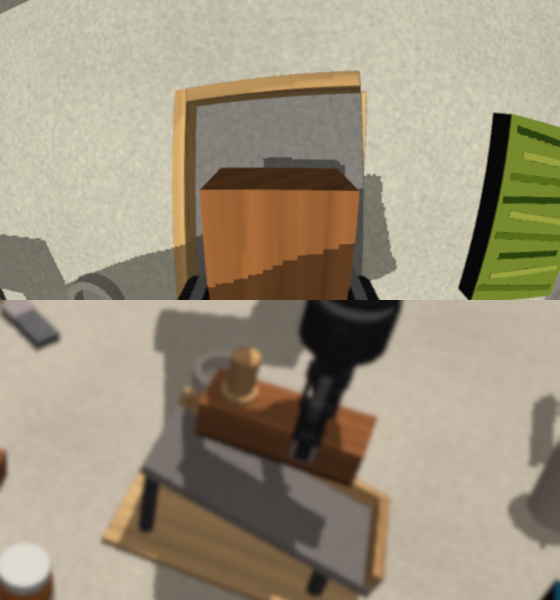

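{"method": "jog_arm", "body": {
  "plan": [
    {"fingers": 0.05, "xyz": [0.002, 0, 0.006], "turn": 0},
    {"fingers": 0.05, "xyz": [0.0045, 0.0005, 0.016], "turn": 0},
    {"fingers": 0.05, "xyz": [0.0045, 0.0005, 0.027], "turn": 0},
    {"fingers": 0.05, "xyz": [0.0045, 0.0005, 0.037], "turn": 0},
    {"fingers": 0.05, "xyz": [0.0045, 0.0005, 0.043], "turn": 0},
    {"fingers": 0.05, "xyz": [0.0045, 0.0005, 0.047], "turn": 0},
    {"fingers": 0.05, "xyz": [0.0045, 0.0005, 0.049], "turn": 0},
    {"fingers": 0.05, "xyz": [0.0045, 0.0005, 0.051], "turn": 0},
    {"fingers": 0.05, "xyz": [0.0045, 0.0005, 0.053], "turn": 0},
    {"fingers": 0.05, "xyz": [0.0045, 0.0005, 0.053], "turn": 0}
  ]
}}

```text
time_s: 15.23
eef_pos: [0.5473, 0.2345, 0.1258]
tcp_rot: [2.259, 2.183, 0.0]
contact_force: [0.1, -0.7, -3.4]
gripper_width: 0.0573
grasp_force: 66.5
```

{"method": "jog_arm", "body": {
  "plan": [
    {"fingers": 0.05, "xyz": [0, 0, 0.001], "turn": 0},
    {"fingers": 0.05, "xyz": [0, 0, 0.002], "turn": 0},
    {"fingers": 0.05, "xyz": [0, 0, 0.003], "turn": 0},
    {"fingers": 0.05, "xyz": [0, 0, 0.004], "turn": 0},
    {"fingers": 0.05, "xyz": [0, 0, 0.005], "turn": 0},
    {"fingers": 0.05, "xyz": [0, 0, 0.006], "turn": 0},
    {"fingers": 0.05, "xyz": [0, 0, 0.007], "turn": 0},
    {"fingers": 0.05, "xyz": [0, 0, 0.008], "turn": 0},
    {"fingers": 0.05, "xyz": [0, 0, 0.008], "turn": 0},
    {"fingers": 0.05, "xyz": [0, 0, 0.008], "turn": 0}
  ],
  "force": 30
}}

```text
time_s: 16.07
eef_pos: [0.5476, 0.2347, 0.1182]
tcp_rot: [2.259, 2.183, 0.001]
contact_force: [-1.7, 4.2, 4.7]
gripper_width: 0.0569
grasp_force: 67.5
```

{"method": "jog_arm", "body": {
  "plan": [
    {"fingers": 0.052, "xyz": [0, 0, 0.001], "turn": 0},
    {"fingers": 0.052, "xyz": [0, 0, 0.002], "turn": 0},
    {"fingers": 0.052, "xyz": [0, 0, 0.003], "turn": 0},
    {"fingers": 0.052, "xyz": [0, 0, 0.004], "turn": 0},
    {"fingers": 0.052, "xyz": [0, 0, 0.005], "turn": 0},
    {"fingers": 0.052, "xyz": [0, 0, 0.006], "turn": 0},
    {"fingers": 0.052, "xyz": [0, 0, 0.007], "turn": 0},
    {"fingers": 0.052, "xyz": [0, 0, 0.008], "turn": 0},
    {"fingers": 0.052, "xyz": [0, 0, 0.009], "turn": 0},
    {"fingers": 0.052, "xyz": [0, 0, 0.01], "turn": 0}
  ],
  "force": 25
}}

```text
time_s: 16.9
eef_pos: [0.547, 0.2343, 0.1075]
tcp_rot: [-2.259, -2.182, 0.001]
contact_force: [-2.1, 2.4, 5.8]
gripper_width: 0.0572
grasp_force: 68.0
```

{"method": "jog_arm", "body": {
  "plan": [
    {"fingers": 0.052, "xyz": [0, 0, 0.001], "turn": 0},
    {"fingers": 0.052, "xyz": [0, 0, 0.002], "turn": 0},
    {"fingers": 0.052, "xyz": [0, 0, 0.003], "turn": 0},
    {"fingers": 0.052, "xyz": [0, 0, 0.004], "turn": 0},
    {"fingers": 0.052, "xyz": [0, 0, 0.005], "turn": 0},
    {"fingers": 0.052, "xyz": [0, 0, 0.006], "turn": 0},
    {"fingers": 0.052, "xyz": [0, 0, 0.007], "turn": 0},
    {"fingers": 0.052, "xyz": [0, 0, 0.008], "turn": 0},
    {"fingers": 0.052, "xyz": [0, 0, 0.008], "turn": 0},
    {"fingers": 0.052, "xyz": [0, 0, 0.008], "turn": 0}
  ]
}}

```text
time_s: 17.73
eef_pos: [0.5473, 0.2346, 0.0999]
tcp_rot: [2.259, 2.183, 0.0]
contact_force: [-3.0, 2.8, 3.9]
gripper_width: 0.0567
grasp_force: 68.6
```

Run:
```python
from h import *
f=r.grab_frame("wrist")
g=r.grab_frame("scene"); cv2.imwrite("pics/s4.png",np.vstack([f["image"][:270],cv2.resize(g["image"][150:300,290:470],(560,330))])[:600,:,::-1])
for c in["top","scene"]:
    f=r.grab_frame(c); im=f["image"].astype(int); v,u=np.nonzero(f["z_map"]>0); P=pts(f,np.ones(im.shape[:2],bool)); col=im[v,u]
    k=(col[:,0]-col[:,2]>35)&(P[:,0]>.49)&(P[:,0]<.60)&(P[:,1]>.08)&(P[:,1]<.3)&(P[:,2]>.1)&(P[:,2]<.165)
    Q=P[k]
    for _ in range(6):
        if len(Q)<20: break
        c0=Q.mean(0); n=np.linalg.svd(Q-c0,full_matrices=False)[2][2]; n*=np.sign(n[2]); Q=Q[abs((Q-c0)@n)<.006]
    print(c,k.sum(),len(Q),n.round(3),c0.round(3))
```

```text
top 936 808 [0.005 0.241 0.971] [0.544 0.178 0.145]
scene 1843 751 [0.211 0.217 0.953] [0.552 0.212 0.133]
```

View pics/s4.png

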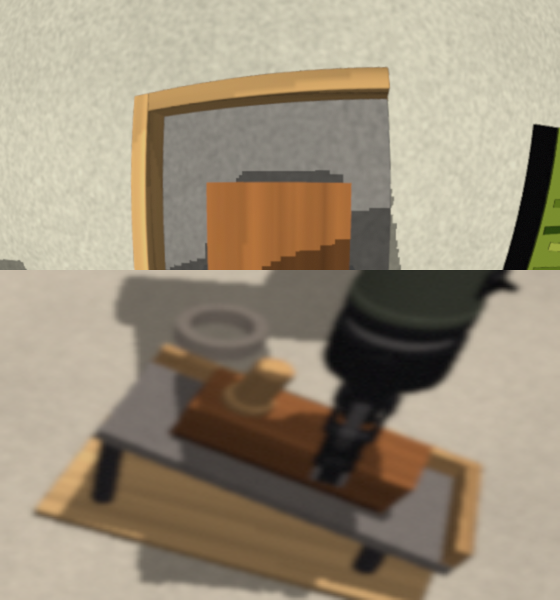

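{"method": "jog_arm", "body": {
  "plan": [
    {"fingers": 0.052, "xyz": [0, 0, 0.001], "turn": 0},
    {"fingers": 0.052, "xyz": [0, 0, 0.001], "turn": 0},
    {"fingers": 0.085, "xyz": [0, 0, 0.001], "turn": 0},
    {"fingers": 0.085, "xyz": [0, 0, 0.001], "turn": 0},
    {"fingers": 0.085, "xyz": [0.001, -0.001, -0.003], "turn": 0},
    {"fingers": 0.085, "xyz": [0.005, -0.005, -0.02], "turn": 0},
    {"fingers": 0.085, "xyz": [0.013, -0.013, -0.05], "turn": 0},
    {"fingers": 0.085, "xyz": [0.023, -0.023, -0.085], "turn": 0},
    {"fingers": 0.085, "xyz": [0.032, -0.032, -0.12], "turn": 0},
    {"fingers": 0.085, "xyz": [0.038, -0.038, -0.14], "turn": 0}
  ]
}}

```text
time_s: 18.77
eef_pos: [0.5117, 0.2748, 0.2445]
tcp_rot: [2.257, 2.181, 0.009]
contact_force: [0.8, 0.7, 0.4]
gripper_width: 0.0852
grasp_force: 0.0
```

{"method": "jog_arm", "body": {
  "plan": [
    {"fingers": 0.085, "xyz": [0.02, -0.005, -0.02], "turn": 0},
    {"fingers": 0.085, "xyz": [0.04, -0.01, -0.02], "turn": 0},
    {"fingers": 0.085, "xyz": [0.08, -0.01, -0.02], "turn": 0},
    {"fingers": 0.085, "xyz": [0.12, -0.01, -0.02], "turn": 0},
    {"fingers": 0.085, "xyz": [0.16, -0.01, -0.02], "turn": 0},
    {"fingers": 0.085, "xyz": [0.2, -0.01, -0.02], "turn": 0},
    {"fingers": 0.085, "xyz": [0.22, -0.01, -0.02], "turn": 0},
    {"fingers": 0.085, "xyz": [0.23, -0.01, -0.02], "turn": 0},
    {"fingers": 0.085, "xyz": [0.23, -0.01, -0.02], "turn": 0},
    {"fingers": 0.085, "xyz": [0.23, -0.01, -0.02], "turn": 0}
  ]
}}

```text
time_s: 19.6
eef_pos: [0.5087, 0.5031, 0.2593]
tcp_rot: [2.259, 2.182, -0.002]
contact_force: [-0.0, -0.6, -0.3]
gripper_width: 0.0851
grasp_force: 0.0
```

Run:
```python
from h import *
g=r.grab_frame("scene"); f=r.grab_frame("top")
cv2.imwrite("pics/s5.png",np.vstack([cv2.resize(f["image"][190:310,90:410],(720,270)),cv2.resize(g["image"][150:300,270:490],(480,327)).__getitem__(slice(None)) if 0 else cv2.resize(g["image"][160:280,290:510],(720,328))])[:,:,::-1])
```

```text
(no output)
```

View pics/s5.png

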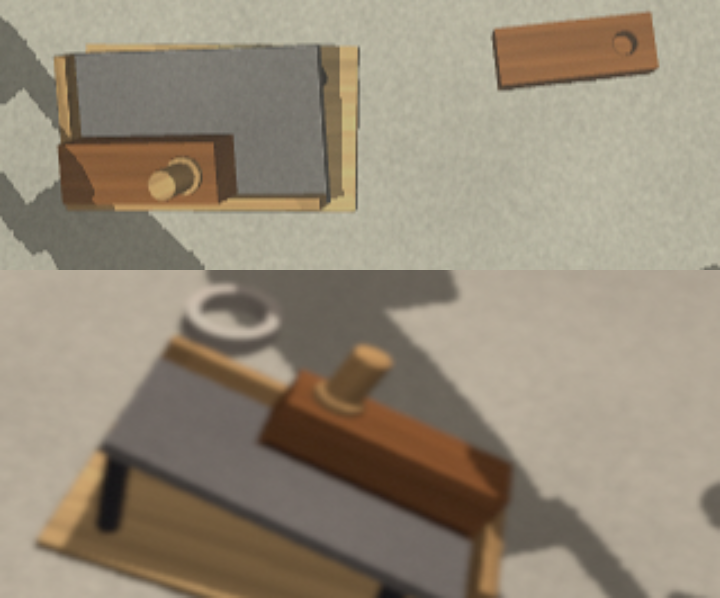

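Run:
```python
from h import *
O=np.array([.4805,.3186,.033]); xp=np.array([-.033,-.9654,.2588]); n=np.array([-.2505,.2572,.9333])
xp-=n*(n@xp)/(n@n); xp/=np.linalg.norm(xp); n/=np.linalg.norm(n); yp=np.cross(n,xp)
for c in["top","scene"]:
    f=r.grab_frame(c); m=r.masks_of(c,"block_a"); 
    for q in m[:3]:
        P=pts(f,q["mask"]); L=(P-O)@np.stack([xp,yp,n]).T
        k=(abs(L[:,2]-.045)<.012)
        if np.median(P[:,1])>0: 
            L=L[k]; print(c,q["p"],len(L),np.percentile(L[:,2],[10,50,90]).round(4),cv2.minAreaRect(L[:,:2].astype(np.float32)))
            a=np.linalg.lstsq(np.c_[L[:,:2],np.ones(len(L))],L[:,2],rcond=None)[0]; print("tilt",a.round(3))
    for q in r.boxes_of(c,"dye_jar")[:1]: print(q)
```

```text
top 0.8 1679 [0.0417 0.0449 0.0474] ((0.08120229095220566, 0.025174971669912338), (0.16448348760604858, 0.059338171035051346), 0.15835639834403992)
tilt [-0.006 -0.016  0.045]
{'bbox': [254.6, 141.2, 21.6, 31.9], 'p': 0.67}
scene 0.67 1243 [0.0366 0.0445 0.0457] ((0.08245528489351273, 0.024043094366788864), (0.16088595986366272, 0.06468124687671661), 0.9527859091758728)
tilt [ 0.001 -0.09   0.046]
{'bbox': [247.7, 263.6, 30.3, 44.3], 'p': 0.76}
```

Block is flat on the face (top 45 mm above it), aligned within 1°, centre about (81, 25) mm against a nominal (80, 29). Handing in.

```bash
python3 -c "
from h import *
print(r.finish_job())"
```

```text
the job is handed in; nothing more can be done
None
```

The handle went fully home in the first block I tried, and that block, handle standing, slid by itself into the board's low corner and lies flat there (measured centre about 4 mm from the nominal home point); the other block and the dye jar were left untouched, so the other socket was never tried, and the job is handed in at about 20 s with no verdict shown.

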